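Cap the stock jars and hold the chest flap up for the count

ROBOT

A 6-joint arm with a two-finger parallel gripper is mounted at the origin on the work surface. World frame = base frame: x ahead of the robot, y to its left, z up, the work surface at z = 0. Lengths are in m, angles in rad, forces in N, time in s.
With the tool pointing down it reaches from about 0.35 to 0.975 m from the base axis. Payload 4.9 kg.
Tool frame: the origin (TCP) lies at the very end of the fingers, on their centre line; the grasp point (between the pads) lies 19 mm behind it; z points along the fingers, y is the line along which they close (so a half turn about z gives the same grasp; the last joint's range is limited). The gripper opens to 85 mm and grips with 20 to 120 N. Pads are 22 mm wide; open, the fingers measure 114 mm over their backs; the gripper's body (76 mm by 85 mm) begins 54 mm behind the grasp point. The pads swing forward as they close: fully open they stand 13 mm farther back than shut.
Start: joints at [-1.356, 0.053, 1.613, -0, 1.476, -0.119], TCP at [0.205, -0.59, 0.231] pointing down, gripper open.
Joint ranges: [-3.01, 3.01], [-1.01, 2.22], [0.06, 2.58], [-1.02, 4.17], [0.09, 2.62], [-3.14, 3.14]. Speed limits (rad/s): [2.57, 2.57, 3.14, 3.14, 3.14, 3.14].

INTERFACE

Orientations are given as a unit quaternion [w, x, y, z].
In Python, from plant import manip gives the robot as it stands.
- The arm moves only by the tool move_arm, never from a script. Its argument "plan" is a list that holds one entry, the list of rows, each a list of 7 numbers: the shift along the tool's x, y, z as a fraction of full scale, then the turn, a rotation vector about the tool's x, y, z as a fraction of full scale, then the closure, from 0 (fully open) to 1 (shut). In form: [[[dx, dy, dz, wx, wy, wz, fingers], ...]]. A call has exactly 10 rows; each row shifts and turns the commanded pose from where the row before left it, along the tool's axes as they then stand; what a row does not reach is not made up. Full scale, the value 1, is 0.12 m for a shift and 0.15 rad for a turn. A row lasts 1/8 s, in which the tool goes at most 62.5 mm and 10.7 degrees, less where a joint would pass 70% of its speed; a pose out of reach is approached as far as the arm can. A call with a number of a shift or a turn outside -1 to 1 is refused whole. A call with a gripper value outside its range is refused whole. The fingers move at their own pace and stop on an object; the grip force is fixed at half the most. Time passes only in rows, so rows that do not move let the fingers close, or fill a call up. It gives the time, the measured TCP pose, the force, the opening and the grip force at its end, in the units of the state.
- manip.state(): the state, without advancing time (a new reading comes with each control period).
- manip.grab_frame(name): name is "side" or "top" or "wrist"; returns a dict with "pixels" (480x640x3 uint8, blue, green, red), "depth" (480x640 float32, m along the optical axis (not along the pixel's ray), 0 where there is no reading), "vfov" (degrees; the focal length in pixels is half the picture's height over the tangent of half this angle, whatever the lens; pixels are square), "cx", "cy" (the principal point, pixels), "dist_coeffs" ([k1, k2, p1, p2, k3] as OpenCV has them; the pictures are not rectified), "view" (4x4, takes a point from world to camera coordinates). Camera axes: x right, y down, z forward; pixel columns grow to the right and rows downward; lengths in m; the calibration is good to about 2 mm. A picture is of the moment at which its call begins.
- manip.job_done(): hands the job in; it is judged then, once.
The state is a dict: "time": time; "joint_pos": joint angles; "joint_vel": joint speeds; "joint_efforts": joint torques, N m; "tool_pos": TCP position; "tool_rot": TCP orientation; "contact_force": force on the tool from outside, world axes, zero at the start; "ft_torque": the same for the moment, N m; "gripper_width": opening from 0.0 (shut) to 1.0 (fully open); "grasp_force": force on a finger pad.
Only numpy, scipy, OpenCV 4.12 (cv2) and the standard library are available. Lean on these libraries where they do the work, as an engineer would, in place of code of your own. Each camera call takes 0.05 s, during which the arm holds its last target. There are 200 camera calls.

TASK

The stock chest has to be opened for a count, but two jar lids lie on its flap: first clear them off by putting each lid on the open jar of its own size, seated flat on the rim. Then raise the flap from its far edge until it is in line with the slanting pointer arm on the chest's right-hand side, and finish while still holding it there with the gripper: do not let go. Leave the pointer and the other things on the desk as they are.

Things in the scene. Friction and masses are not known exactly. Their poses are not given: they have to be found in the camera images.
- jar_large_mouth (a point): Centre of the rim (top plane) of the large open white plastic jar, a straight round pot 80 mm across outside, 72 mm inside the mouth, 85 mm tall, standing loose on the desk, about 220 g; z is up the jar.
- lid_large_center (a point): Centre of the large jar's white lid, lying upright on the flap. 42 mm tall: plug 67 mm across, 12 mm deep (tapered foot), flange 82 mm across, 5 mm thick, knob 22 mm across, 25 mm tall on top. Point: 21 mm above the plug's underside, 4 mm above the flange's top. z up. Seated, the flange lies on the rim, this point 9 mm above it; 2.5 mm play all round, no pressing.
- jar_small_mouth (a point): Centre of the rim (top plane) of the small open white plastic jar, a straight round pot 58 mm across outside, 50 mm inside the mouth, 85 mm tall, standing loose on the desk, about 160 g; z is up the jar.
- lid_small_center (a point): Centre of the small jar's white lid, lying upright on the flap. 42 mm tall: plug 45 mm across, 12 mm deep (tapered foot), flange 60 mm across, 5 mm thick, knob 22 mm across, 25 mm tall on top. Point: 21 mm above the plug's underside, 4 mm above the flange's top. z up. Seated, the flange lies on the rim, this point 9 mm above it; 2.5 mm play all round, no pressing.
- flap (a joint): Angle of the chest's flap in rad: 0 lying shut (level), growing as its far edge rises; 1.5 at most. Nothing but the hand holds it up: let go, it falls shut. It turns freely and weighs 0.3 to 0.55 kg.
- flap_hinge (a point): Middle of the flap's hinge axis, 105 mm above the desk, on the near (robot-side) top edge of the fixed white chest, 220 mm deep, 300 wide, 100 high. Axes turn with the flap: x along it from hinge to free edge, y along the hinge (left, seen from the robot), z out of its upper face. The flap is a grey board 220 x 300 x 10 mm, the axis mid-way in its thickness.
- flap_handle (a point): Middle of the flap's handle, a round steel bar 10 mm thick and 100 mm long, parallel to the hinge, on two end posts: 185 mm from the hinge axis along the flap and 45 mm off it (40 mm over the flap's upper face). Axes as at flap_hinge.
- pointer (a joint): Angle in rad at which the pointer is set, counted like the flap's: the flap lines up with the pointer when the two joint values are equal. It is between 0.45 and 0.8, a stiff joint that stays where it is.
- pointer_tip (a point): Tip of the pointer, a dark steel arm 10 mm wide that sticks up slantwise from the hinge line just outside the chest's right-hand side (seen from the robot), 14 mm beyond the flap's side edge. The tip is 140 mm from the hinge axis; x points along the arm from the hinge to the tip.
- vial: Bystander: amber glass vial, 24 mm across, 55 mm tall, stands between the jars.
- carton: Bystander: white medicine carton, 55 x 110 x 35 mm.
- pill_bottle: Bystander: amber pill bottle with white cap, 44 mm across, 75 mm tall.
- spatula: Bystander: counting spatula lying flat, 170 mm long, origin at its middle.
- stapler: Bystander: desk stapler, 140 x 36 mm, 50 mm tall.
- tub: Bystander: open clear plastic tub, 100 x 150 x 55 mm.
- calculator: Bystander: pocket calculator, 140 x 85 x 16 mm.
Things that resemble listed ones, but are neither listed nor needed, are in the scene too. What is shaped like the part that bears jar_small_mouth but green is not meant. What is shaped like the part that bears lid_large_center but blue is not meant.

How it is judged:
By the outcome, as a careful person would: the job done as asked, in the order asked, and still so for the second after the job is handed in, while the arm keeps its last pose, push and grip.
It also fails if it takes over 67 s, if anything falls off the work surface, if the arm or the gripper's body presses on something with over 40 N, if the wrist force passes 120 N, or if a joint passes its speed limit or range.

## Working session

There is one attempt and no reset: what is moved stays moved. The work goes in short steps, Python scripts to look and compute and a tool call to move; the robot and the scene stay as the last step left them, time stands still between calls to the robot, and variables do not carry over. Pictures are saved under pics/ and viewed, at most 10 in all, crops included, and the job is handed in when it is done.

Besides the shell and the picture viewer there is one more tool, called by a JSON object that holds its "name" and its "arguments", one argument or row to a line. move_arm: Moves the arm, as the interface text tells. Its arguments: {"type":"object","properties":{"plan":{"type":"array"}},"required":["plan"]}

```bash
mkdir -p pics; ls; cat > h.py <<'E'
import numpy as np, cv2
from plant import manip
def grab(n):
    f=manip.grab_frame(n); np.savez(f'pics/{n}.npz',**f); return f
def K(f):
    fl=240/np.tan(np.radians(f['vfov'])/2); return np.array([[fl,0,f['cx']],[0,fl,f['cy']],[0,0,1.]])
def ray(f,u,v):
    p=cv2.undistortPoints(np.array([[[u,v]]],float),K(f),np.array(f['dist_coeffs'],float))[0,0]
    V=np.array(f['view']);R=V[:3,:3];t=V[:3,3]
    return -R.T@t, R.T@np.array([p[0],p[1],1.])
def onz(f,u,v,z):
    o,d=ray(f,u,v); return o+d*(z-o[2])/d[2]
def dep(f,u,v):
    o,d=ray(f,u,v); return o+d*f['depth'][int(round(v)),int(round(u))]
E
python3 - <<'E'
from h import *
print(manip.state())
for n in ('side','top','wrist'):
    f=grab(n); cv2.imwrite(f'pics/{n}0.png',f['pixels']); o,d=ray(f,320,240); print(n,o,d,f['vfov'],f['dist_coeffs'])
E
```

```text
pics
{'time': 0.0, 'joint_pos': array([-1.35600240e+00,  5.33605843e-02,  1.61430471e+00, -1.98760434e-05,
        1.47597553e+00, -1.18963235e-01]), 'joint_vel': array([-0.00083878,  0.00192657,  0.00061487, -0.00046673,  0.00154456,
       -0.00060253]), 'joint_efforts': array([-5.55488041e-04, -3.93683732e+01, -3.70177674e+01, -1.65311676e-04,
        6.93955051e-03,  9.85788347e-06]), 'tool_pos': array([ 0.20463039, -0.58989393,  0.2300543 ]), 'tool_rot': array([-1.02243538e-03,  9.86107378e-01,  1.66105958e-01, -5.89316486e-05]), 'contact_force': array([-0.55923912, -0.18306016,  0.63474862]), 'ft_torque': array([-0.02937436,  0.00038099,  0.02057499]), 'grasp_force': 0.0, 'gripper_width': 1.0047425716892016}
side [ 0.45173107 -0.94137295  0.75977903] [ 0.03339471  0.82560521 -0.56327253] 50.926736485809116 [0.02313724 0.         0.         0.         0.        ]
top [ 3.41566490e-01 -2.55473356e-04  1.64851086e+00] [ 9.78453007e-02 -2.94598658e-06 -9.95270366e-01] 42.25291014440229 [-0.1769154  0.         0.         0.         0.       ]
wrist [ 0.27376858 -0.56602825  0.3718976 ] [-0.28603452 -0.10891694 -0.95224565] 59.3161620591838 [-0.02616984  0.          0.          0.          0.        ]
```

View pics/top0.png

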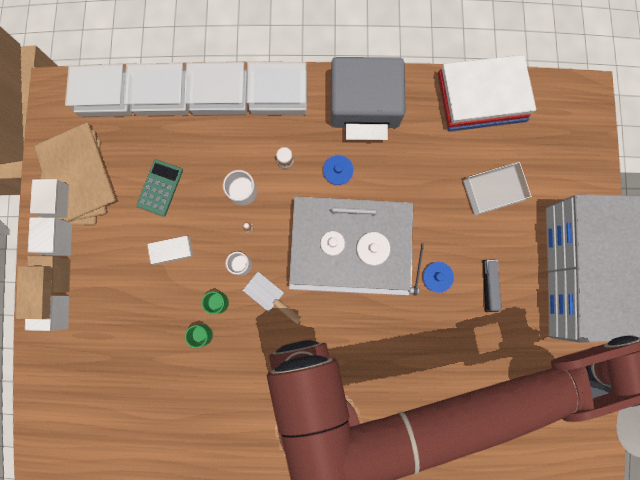

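View pics/side0.png

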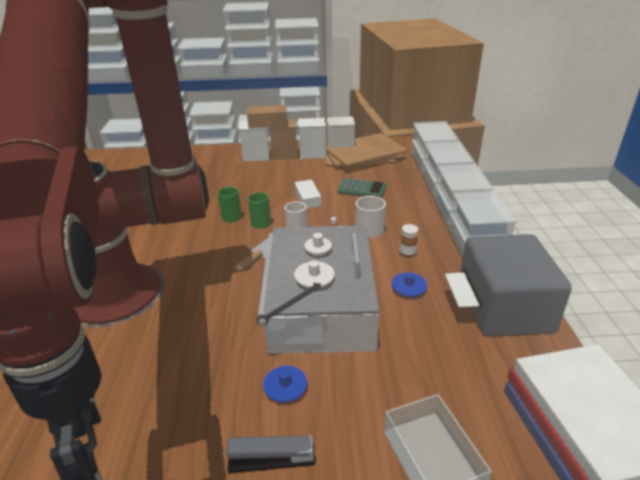

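The top view shows the large white jar at (239,187), the small white jar at (237,263), the small lid at (332,243) and the large lid at (374,248). The handle runs from (333,211) to (376,212) and the pointer from (416,290) to (421,245).

Things that could be mistaken for them:
- **Small jar:** green cups at (215,301) and (198,335). I choose the white one at (237,263).
- **Large lid:** blue lids at (338,169) and (438,277). I choose the white one at (374,248).
- **Vial:** at (247,226), between the jars, to be avoided.

```bash
python3 - <<'E'
from h import *
f=dict(np.load('pics/top.npz'));im=f['pixels']
cv2.imwrite('pics/crop.png',cv2.resize(im[150:310,190:450],None,fx=3,fy=3,interpolation=cv2.INTER_CUBIC))
hsv=cv2.cvtColor(im,cv2.COLOR_BGR2HSV)
D=f['depth']
# height map
fl=K(f); uu,vv=np.meshgrid(np.arange(640),np.arange(480))
p=cv2.undistortPoints(np.stack([uu,vv],-1).reshape(-1,1,2).astype(float),fl,f['dist_coeffs']).reshape(480,640,2)
V=f['view'];R=V[:3,:3];o=-R.T@V[:3,3]
P=o+(np.dstack([p,np.ones((480,640))])*D[...,None])@R
np.save('pics/P.npy',P)
for n,(u,v) in dict(flap=(310,270),desk=(270,240),LL=(362,256),LLk=(374,248),SLk=(332,243),hand=(354,211),SJb=(237,263)).items(): print(n,P[v,u].round(4))
def comp(mask,u,v,w):
    m=np.zeros_like(mask);m[v-w:v+w,u-w:u+w]=mask[v-w:v+w,u-w:u+w]
    cs,_=cv2.findContours(m,cv2.RETR_EXTERNAL,cv2.CHAIN_APPROX_NONE);return max(cs,key=cv2.contourArea)
wood=((hsv[...,1]>70)).astype(np.uint8)
for n,u,v,w,z,m in [('LJ',239,187,24,.085,1-wood),('SJ',237,263,18,.085,1-wood),('LL',374,248,22,.125,(hsv[...,2]>190).astype(np.uint8)),('SL',332,243,17,.125,(hsv[...,2]>190).astype(np.uint8))]:
    c=comp(m,u,v,w);(cx,cy),(a,b),_=cv2.fitEllipse(c)
    q=onz(f,cx,cy,z);print(n,cx,cy,a,b,q.round(4), 'dia',[(s*(o[2]-z)/fl[0,0]).round(4) for s in(a,b)])
    # height-based
for n,u,v,w,lo,hi in [('LJ',239,187,28,.075,.1),('SJ',237,263,20,.075,.1),('LL',374,248,26,.119,.14),('SL',332,243,20,.119,.14),('LLk',374,248,14,.145,.16),('SLk',332,243,14,.145,.16),('hand',354,211,28,.14,.17)]:
    s=P[v-w:v+w,u-w:u+w].reshape(-1,3);s=s[(s[:,2]>lo)&(s[:,2]<hi)]
    if len(s): print(n,len(s),((s.max(0)+s.min(0))/2).round(4),s.mean(0).round(4),(s.max(0)-s.min(0)).round(3))
E
```

```text
flap [0.4179 0.0241 0.1112]
desk [0.5025 0.133  0.0032]
LL [ 0.452  -0.1034  0.1309]
LLk [ 0.4702 -0.1313  0.1494]
SLk [ 0.4815 -0.0293  0.1528]
hand [ 0.559  -0.0822  0.1601]
SJb [0.4406 0.2204 0.0011]
LJ 239.53297424316406 187.11526489257812 31.187702178955078 36.34739685058594 [0.6302 0.2068 0.085 ] dia [np.float64(0.0785), np.float64(0.0915)]
SJ 238.17616271972656 263.3076477050781 22.541404724121094 26.200754165649414 [0.4348 0.2062 0.085 ] dia [np.float64(0.0567), np.float64(0.066)]
LL 373.27734375 248.17431640625 32.17616653442383 32.628910064697266 [ 0.4719 -0.1317  0.125 ] dia [np.float64(0.0789), np.float64(0.08)]
SL 332.5321044921875 242.82998657226562 23.385910034179688 23.815841674804688 [ 0.4845 -0.0312  0.125 ] dia [np.float64(0.0574), np.float64(0.0584)]
LJ 182 [0.6347 0.2102 0.0839] [0.6352 0.2106 0.0834] [0.078 0.081 0.018]
SJ 126 [0.4359 0.2095 0.0844] [0.4366 0.2093 0.084 ] [0.056 0.057 0.019]
LL 798 [ 0.4742 -0.1216  0.1289] [ 0.4722 -0.1305  0.1272] [0.117 0.099 0.02 ]
SL 400 [ 0.4858 -0.0348  0.1292] [ 0.4849 -0.0302  0.1274] [0.087 0.079 0.02 ]
LLk 63 [ 0.4725 -0.1312  0.1521] [ 0.4723 -0.1311  0.1521] [0.02  0.02  0.012]
SLk 59 [ 0.4841 -0.0294  0.1525] [ 0.4845 -0.0301  0.1526] [0.02  0.019 0.015]
hand 189 [ 0.5307 -0.0804  0.1526] [ 0.5599 -0.0803  0.1541] [0.075 0.112 0.024]
```

View pics/crop.png

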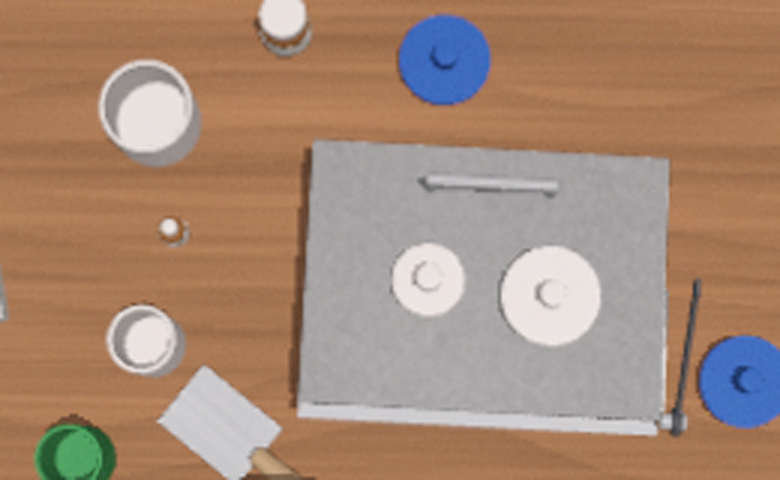

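The crop confirms it: both white lids, the white small jar and the white large jar are as chosen, and the green and blue ones are decoys. I'll start by turning the tool to match the flap (ψ≈1.526) while rising.

{"name": "move_arm", "arguments": {
  "plan": [
    [[0,0,-0.06,0,0,-1,0],[0,0,-0.06,0,0,-1,0],[0,0,-0.06,0,0,-1,0],[0,0,-0.06,0,0,-1,0],[0,0,-0.06,0,0,-1,0.3],[0,0,-0.06,0,0,-1,0.3],[0,0,-0.06,0,0,-1,0.3],[0,0,-0.06,0,0,-0.95,0.3],[0.4,0.2,0,0,0,0,0.3],[0.4,0.2,0,0,0,0,0.3]]
  ]
}}

```text
time: 1.4
tool_pos: [0.2572, -0.4957, 0.2884]
tool_rot: [-0.0, 0.723, 0.691, 0.0]
contact_force: [-0.6, -0.4, 0.4]
gripper_width: 0.7
grasp_force: 0.0
```

```bash
cat >> h.py <<'E'
from scipy.spatial.transform import Rotation as Ro
def go(t,verbose=True):
    "shift in tool axes (fraction units of full scale) to bring TCP to t"
    s=manip.state();q=s['tool_rot'];R=Ro.from_quat([q[1],q[2],q[3],q[0]])
    d=R.inv().apply(np.array(t)-s['tool_pos'])
    m=R.as_matrix()
    print('t',round(s['time'],2),'pos',s['tool_pos'].round(4),'psi',round(np.arctan2(m[1,0],m[0,0]),4),'toolz',m[:,2].round(3),'w',round(s['gripper_width'],3),'g',round(s['grasp_force'],1),'F',s['contact_force'].round(1))
    print('shift/0.12:',(d/.12).round(3),'norm m',np.linalg.norm(d).round(3))
E
python3 - <<'E'
from h import *
P=np.load('pics/P.npy')
f=dict(np.load('pics/top.npz'))
s=P[200:225,325:385].reshape(-1,3);s=s[(s[:,2]>.148)&(s[:,2]<.163)]
c=s[:,:2].mean(0);u,_,vt=np.linalg.svd(s[:,:2]-c);print('handle',c.round(4),vt[0].round(4),'ext',np.ptp((s[:,:2]-c)@vt[0]).round(3),'z',np.median(s[:,2]).round(4))
# flap outline by height
m=((P[...,2]>.1)&(P[...,2]<.17)).astype(np.uint8);m[:,:280]=0;m[:,412:]=0;m[:190]=0;m[300:]=0
q=P[m>0][:,:2].astype(np.float32);r=cv2.minAreaRect(q);print('flaprect',r,cv2.boxPoints(r).round(3).tolist())
# pointer
im=f['pixels'];g=im.max(2)
m=(g<95);sub=np.zeros_like(m);sub[238:300,411:427]=m[238:300,411:427]
vs,us=np.nonzero(sub);pp=P[vs,us]
for v in range(240,298,4):
    k=vs==v
    if k.any(): print(v,us[k].mean().round(1),pp[k].mean(0).round(3),pp[k][:,2].max().round(3))
go([.472,-.131,.25])
E
```

```text
handle [ 0.5618 -0.0811] [-0.0431 -0.9991] ext 0.11 z 0.1542
flaprect ((0.4819774627685547, -0.07989543676376343), (0.3051203191280365, 0.23188410699367523), 87.3357925415039) [[0.35899999737739563, -0.22699999809265137], [0.5910000205039978, -0.23800000548362732], [0.6050000190734863, 0.06700000166893005], [0.37299999594688416, 0.07800000160932541]]
244 421.5 [ 0.477 -0.241  0.189] 0.191
248 421.5 [ 0.468 -0.242  0.185] 0.19
252 420.5 [ 0.459 -0.241  0.175] 0.179
256 420.0 [ 0.45  -0.24   0.171] 0.171
260 419.0 [ 0.441 -0.24   0.159] 0.159
264 418.5 [ 0.432 -0.239  0.152] 0.159
268 418.0 [ 0.422 -0.238  0.15 ] 0.15
272 419.3 [ 0.415 -0.251  0.095] 0.145
276 417.0 [ 0.403 -0.237  0.14 ] 0.14
280 416.0 [ 0.394 -0.236  0.129] 0.129
284 415.5 [ 0.384 -0.236  0.12 ] 0.126
288 415.0 [ 0.374 -0.236  0.113] 0.12
292 414.5 [ 0.364 -0.235  0.116] 0.118
t 1.4 pos [ 0.2572 -0.4957  0.2884] psi 1.5249 toolz [-0.     0.001 -1.   ] w 0.7 g 0.0 F [-0.6 -0.4  0.4]
shift/0.12: [3.118 1.649 0.322] norm m 0.425
```

{"name": "move_arm", "arguments": {
  "plan": [
    [[0.346,0.183,0,0,0,0,0.4],[0.346,0.183,0,0,0,0,0.4],[0.346,0.183,0,0,0,0,0.4],[0.346,0.183,0,0,0,0,0.4],[0.346,0.183,0,0,0,0,0.4],[0.346,0.183,0,0,0,0,0.4],[0.346,0.183,0,0,0,0,0.4],[0.346,0.183,0.1,0,0,0,0.4],[0.346,0.183,0.2,0,0,0,0.4],[0,0,0,0,0,0,0.4]]
  ]
}}

```text
time: 2.65
tool_pos: [0.4707, -0.1293, 0.2501]
tool_rot: [-0.002, 0.721, 0.693, -0.001]
contact_force: [-0.4, -0.3, 0.2]
gripper_width: 0.599
grasp_force: 0.0
```

```bash
python3 - <<'E'
from h import *
f=grab('wrist');cv2.imwrite('pics/w1.png',f['pixels'])
im=f['pixels'];o,_=ray(f,320,240);print(o)
# project expected lid points
V=f['view']
def proj(p): return cv2.projectPoints(np.array([p],float),cv2.Rodrigues(V[:3,:3])[0],V[:3,3],K(f),f['dist_coeffs'])[0].ravel().round(1)
print('LLtop',proj([.472,-.131,.152]),'SLtop',proj([.4845,-.030,.152]))
go([.472,-.131,.131])
E
```

```text
[ 0.47387522 -0.05611381  0.39192163]
LLtop [319.3 236.8] SLtop [335.7  54. ]
t 2.7 pos [ 0.4707 -0.1308  0.2514] psi 1.5291 toolz [-0.003  0.001 -1.   ] w 0.603 g 0.0 F [-0.1 -0.6  1.3]
shift/0.12: [-0.002  0.014  1.003] norm m 0.12
```

View pics/w1.png

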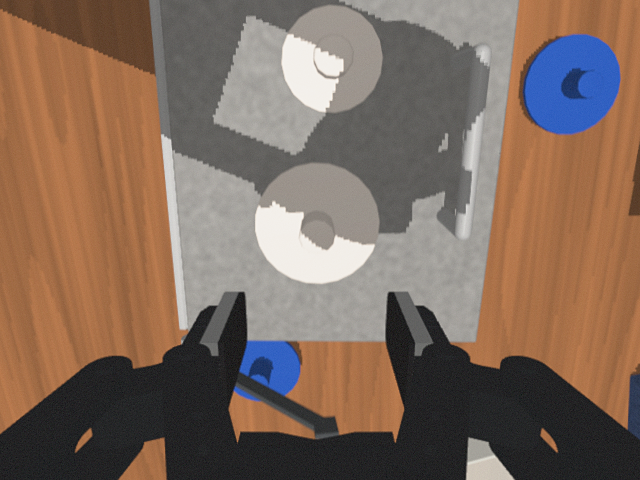

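The wrist view shows the large white lid at (317,223), its knob at about (318,232), and the small lid above it. The fingers are on either side of x≈317.

```bash
cat >> h.py <<'E'
def pts(f):
    uu,vv=np.meshgrid(np.arange(640),np.arange(480))
    p=cv2.undistortPoints(np.stack([uu,vv],-1).reshape(-1,1,2).astype(float),K(f),np.array(f['dist_coeffs'],float)).reshape(480,640,2)
    V=f['view'];R=V[:3,:3]
    return -R.T@V[:3,3]+(np.dstack([p,np.ones((480,640))])*f['depth'][...,None])@R
def circ(P,c,r,lo,hi):
    "centre of minimal circle of points in height band near c; returns centre, diameter, mean"
    m=(P[...,2]>lo)&(P[...,2]<hi)&(np.hypot(P[...,0]-c[0],P[...,1]-c[1])<r)
    m=cv2.morphologyEx(m.astype(np.uint8),cv2.MORPH_OPEN,np.ones((3,3),np.uint8))>0
    q=P[m];e=(q.max(0)+q.min(0))/2
    print('mid',e.round(4),'mean',q.mean(0).round(4),'size',np.ptp(q,axis=0).round(4),len(q))
    return e
E
python3 - <<'E'
from h import *
f=dict(np.load('pics/wrist.npz'));P=pts(f)
circ(P,(.472,-.131),.06,.118,.14)
circ(P,(.472,-.131),.02,.145,.16)
circ(P,(.4845,-.03),.05,.118,.14)
circ(P,(.4845,-.03),.02,.145,.16)
print('flap z',np.median(P[300:330,280:360,2]))
E
```

```text
mid [ 0.4701 -0.1308  0.1308] mean [ 0.4703 -0.1285  0.1264] size [0.0811 0.0818 0.0182] 10613
mid [ 0.4704 -0.1305  0.1494] mean [ 0.4702 -0.1298  0.1513] size [0.0213 0.0211 0.0087] 1023
mid [ 0.4833 -0.0298  0.1317] mean [ 0.483  -0.0296  0.1261] size [0.0592 0.0594 0.0165] 7064
mid [ 0.4828 -0.0298  0.1495] mean [ 0.4828 -0.0301  0.1513] size [0.021  0.0213 0.0088] 1351
flap z 0.10916749989377564
```

{"name": "move_arm", "arguments": {
  "plan": [
    [[0,0,0.2,0,0,0,0.4],[0,0,0.2,0,0,0,0.4],[0,0,0.2,0,0,0,0.4],[0,0,0.15,0,0,0,0.4],[0,0,0.1,0,0,0,0.4],[0,0,0.1,0,0,0,0.4],[0,0,0.05,0,0,0,0.4],[0,0,0,0,0,0,1],[0,0,0,0,0,0,1],[0,0,0,0,0,0,1]]
  ]
}}

```text
time: 3.95
tool_pos: [0.4716, -0.1324, 0.1336]
tool_rot: [0.001, 0.723, 0.691, 0.0]
contact_force: [-0.4, -0.2, 1.3]
gripper_width: 0.231
grasp_force: 58.7
```

```bash
python3 - <<'E'
from h import *
go([.472,-.131,.131])
E
```

```text
t 3.95 pos [ 0.4716 -0.1324  0.1336] psi 1.5264 toolz [ 0.001 -0.001 -1.   ] w 0.231 g 58.7 F [-0.4 -0.2  1.3]
shift/0.12: [0.012 0.003 0.022] norm m 0.003
```

{"name": "move_arm", "arguments": {
  "plan": [
    [[0,0,-0.05,0,0,0,1],[0,0,-0.15,0,0,0,1],[0,0,-0.25,0,0,0,1],[0,0,-0.3,0,0,0,1],[0,0,-0.2,0,0,0,1],[0.2,0,0,0,0,0,1],[0.3,0.1,0,0,0,0,1],[0.3,0.1,0,0,0,0,1],[0.3,0.1,0,0,0,0,1],[0.2,0.1,0,0,0,0,1]]
  ]
}}

```text
time: 5.2
tool_pos: [0.5266, 0.023, 0.2486]
tool_rot: [0.001, 0.722, 0.692, 0.001]
contact_force: [-0.4, 0.0, -1.1]
gripper_width: 0.233
grasp_force: 58.7
```

```bash
python3 - <<'E'
from h import *
f=grab('wrist');cv2.imwrite('pics/w2.png',f['pixels'])
s=manip.state();go([.635,.2103,.23]);P=pts(f);t=s['tool_pos'];z=t[2]-.0045
print(f['depth'][210:260:10,318])
circ(P,t[:2],.07,z-.012,z+.006); 
E
```

```text
t 5.25 pos [0.5275 0.025  0.2485] psi 1.5291 toolz [ 0.003  0.002 -1.   ] w 0.233 g 58.8 F [-1.1  1.2 -0.8]
shift/0.12: [1.58 0.83 0.16] norm m 0.215
[0.15307853 0.15538506 0.1556657  0.1569813  0.15727413]
mid [0.5265 0.0244 0.2431] mean [0.5269 0.0364 0.2412] size [0.0811 0.0824 0.0138] 20490
```

View pics/w2.png

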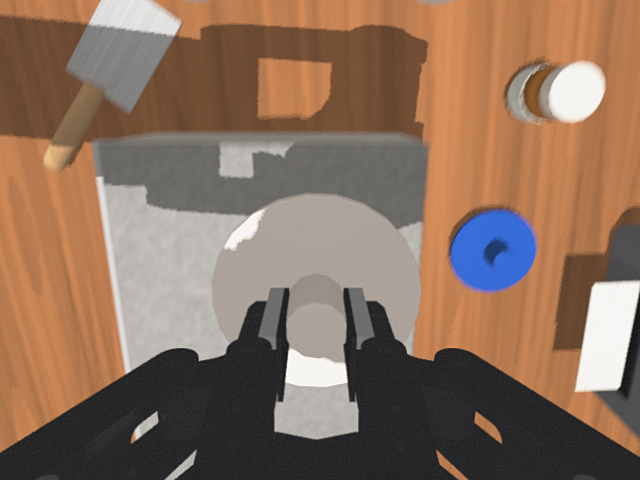

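The large lid is held level and centred, with its flange centre at about (316,290). Next I'll go beside the large jar and look at its rim.

{"name": "move_arm", "arguments": {
  "plan": [
    [[0.05,0.1,0,0,0,0,1],[0.1,0.15,0,0,0,0,1],[0.15,0.2,0,0,0,0,1],[0.15,0.2,0,0,0,0,1],[0.1,0.12,0,0,0,0,1],[0.05,0.06,0,0,0,0,1],[0,0,0,0,0,0,1],[0,0,0,0,0,0,1],[0,0,0,0,0,0,1],[0,0,0,0,0,0,1]]
  ]
}}

```text
time: 6.5
tool_pos: [0.6284, 0.0888, 0.2471]
tool_rot: [0.0, 0.723, 0.691, 0.0]
contact_force: [-0.2, 1.3, -1.2]
gripper_width: 0.228
grasp_force: 58.8
```

```bash
python3 - <<'E'
from h import *
f=grab('wrist');cv2.imwrite('pics/w3.png',f['pixels'])
P=pts(f);t=manip.state()['tool_pos']
m=(P[...,2]>.076)&(P[...,2]<.095)&(np.hypot(P[...,0]-.635,P[...,1]-.21)<.06)
vs,us=np.nonzero(m);print('px',us.min(),us.max(),vs.min(),vs.max())
e=circ(P,(.635,.21),.06,.076,.095)
circ(P,t[:2],.07,t[2]-.0125,t[2]+.002)
go([e[0],e[1],.13])
E
```

```text
px 257 377 0 90
mid [0.6345 0.201  0.0813] mean [0.634  0.1973 0.0834] size [0.0788 0.0579 0.0105] 1551
mid [0.6284 0.0903 0.2418] mean [0.6288 0.1021 0.2396] size [0.0811 0.082  0.0144] 20488
t 6.55 pos [0.6285 0.0888 0.2471] psi 1.5261 toolz [ 0. -0. -1.] w 0.232 g 58.8 F [-0.2 -0.3 -0.7]
shift/0.12: [0.936 0.009 0.976] norm m 0.162
```

{"name": "move_arm", "arguments": {
  "plan": [
    [[0.05,0.01,0,0,0,0,1],[0.1,0.02,0,0,0,0,1],[0.1,0.02,0,0,0,0,1],[0.05,0.01,0,0,0,0,1],[0.04,0.01,0,0,0,0,1],[0,0,0,0,0,0,1],[0,0,0,0,0,0,1],[0,0,0,0,0,0,1],[0,0,0,0,0,0,1],[0,0,0,0,0,0,1]]
  ]
}}

```text
time: 7.8
tool_pos: [0.6389, 0.1293, 0.247]
tool_rot: [0.0, 0.723, 0.691, 0.0]
contact_force: [0.4, 0.7, -0.5]
gripper_width: 0.232
grasp_force: 58.8
```

```bash
python3 - <<'E'
from h import *
f=grab('wrist');cv2.imwrite('pics/w3.png',f['pixels'])
P=pts(f);t=manip.state()['tool_pos']
m=(P[...,2]>.076)&(P[...,2]<.095)&(np.hypot(P[...,0]-.635,P[...,1]-.21)<.06)
vs,us=np.nonzero(m);print('px',us.min(),us.max(),vs.min(),vs.max())
e=circ(P,(.635,.21),.06,.08,.095)
circ(P,t[:2],.07,t[2]-.0125,t[2]+.002)
go([e[0],e[1],.13])
E
```

```text
px 247 362 29 150
mid [0.6344 0.2118 0.0833] mean [0.6344 0.214  0.0838] size [0.0785 0.0795 0.0066] 2187
mid [0.6388 0.1308 0.2418] mean [0.6392 0.1426 0.2395] size [0.0816 0.0822 0.0143] 20506
t 7.85 pos [0.6388 0.1293 0.2469] psi 1.5262 toolz [ 0.  0. -1.] w 0.227 g 58.8 F [-1.   0.4 -1. ]
shift/0.12: [ 0.685 -0.068  0.974] norm m 0.143
```

{"name": "move_arm", "arguments": {
  "plan": [
    [[0.1,-0.01,0,0,0,0,1],[0.2,-0.02,0,0,0,0,1],[0.2,-0.02,0,0,0,0,1],[0.123,-0.012,0.1,0,0,0,1],[0.05,-0.005,0.2,0,0,0,1],[0,0,0.25,0,0,0,1],[0,0,0.25,0,0,0,1],[0,0,0.2,0,0,0,1],[0,0,0,0,0,0,1],[0,0,0,0,0,0,1]]
  ]
}}

```text
time: 9.1
tool_pos: [0.6348, 0.211, 0.1276]
tool_rot: [0.0, 0.723, 0.691, 0.0]
contact_force: [1.6, 0.5, -0.6]
gripper_width: 0.232
grasp_force: 58.8
```

```bash
python3 - <<'E'
from h import *
go([.6344,.2110,.0955])
f=grab('side');cv2.imwrite('pics/s2.png',cv2.resize(f['pixels'][130:290,230:470],None,fx=3,fy=3,interpolation=cv2.INTER_CUBIC))
E
```

```text
t 9.1 pos [0.6348 0.211  0.1276] psi 1.5267 toolz [ 0.001  0.    -1.   ] w 0.232 g 58.8 F [ 1.6  0.5 -0.6]
shift/0.12: [-0.    -0.003  0.267] norm m 0.032
```

View pics/s2.png

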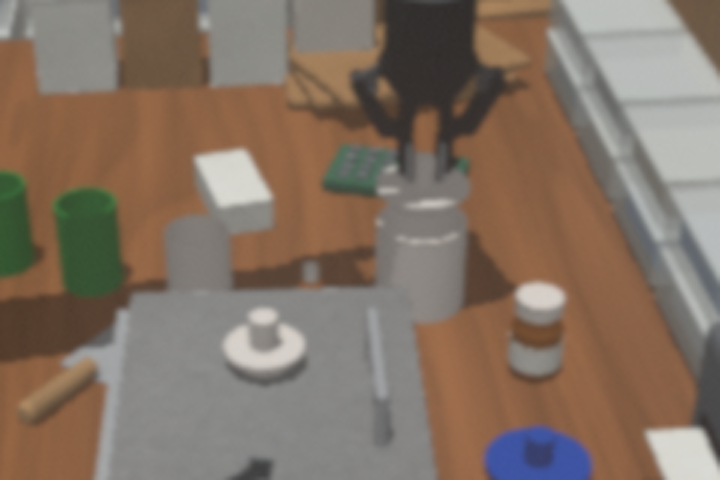

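The lid hangs just above the jar and in line with it: the flange is at about (423,185) in the crop and the rim at (422,230). I'll lower it gently.

{"name": "move_arm", "arguments": {
  "plan": [
    [[0,0,0.06,0,0,0,1],[0,0,0.06,0,0,0,1],[0,0,0.04,0,0,0,1],[0,0,0.03,0,0,0,1],[0,0,0.02,0,0,0,1],[0,0,0.02,0,0,0,1],[0,0,0.01,0,0,0,1],[0,0,0.01,0,0,0,1],[0,0,0,0,0,0,1],[0,0,0,0,0,0,1]]
  ]
}}

```text
time: 10.4
tool_pos: [0.6345, 0.2105, 0.097]
tool_rot: [0.0, 0.723, 0.691, 0.0]
contact_force: [-0.1, 0.0, -0.7]
gripper_width: 0.23
grasp_force: 58.8
```

```bash
python3 - <<'E'
from h import *
go([.6344,.2110,.0955])
f=grab('side');P=pts(f)
circ(P,(.6344,.2115),.055,.07,.1); circ(P,(.6344,.2115),.055,.083,.1)
E
```

```text
t 10.4 pos [0.6345 0.2105 0.097 ] psi 1.5264 toolz [ 0.  0. -1.] w 0.23 g 58.8 F [-0.1  0.  -0.7]
shift/0.12: [ 0.004 -0.001  0.012] norm m 0.002
mid [0.6334 0.2037 0.0849] mean [0.6296 0.1924 0.0865] size [0.0809 0.0754 0.0298] 449
mid [0.6334 0.2037 0.0916] mean [0.6303 0.1972 0.0901] size [0.0809 0.0754 0.0164] 323
```

{"name": "move_arm", "arguments": {
  "plan": [
    [[0,0,0.008,0,0,0,1],[0,0,0.008,0,0,0,1],[0,0,0.006,0,0,0,1],[0,0,0,0,0,0,1],[0,0,0,0,0,0,1],[0,0,0,0,0,0,1],[0,0,0,0,0,0,1],[0,0,0,0,0,0,1],[0,0,0,0,0,0,1],[0,0,0,0,0,0,1]]
  ]
}}

```text
time: 11.7
tool_pos: [0.6348, 0.2106, 0.0967]
tool_rot: [0.0, 0.723, 0.691, 0.0]
contact_force: [-4.5, -1.7, 8.5]
gripper_width: 0.235
grasp_force: 59.7
```

{"name": "move_arm", "arguments": {
  "plan": [
    [[0,0,-0.006,0,0,0,1],[0,0,0,0,0,0,0.7],[0,0,0,0,0,0,0.4],[0,0,0,0,0,0,0.4],[0,0,0,0,0,0,0.4],[0,0,-0.1,0,0,0,0.4],[0,0,-0.2,0,0,0,0.4],[0,0,-0.3,0,0,0,0.4],[0,0,-0.3,0,0,0,0.4],[0,0,-0.2,0,0,0,0.4]]
  ]
}}

```text
time: 12.95
tool_pos: [0.6353, 0.2107, 0.2307]
tool_rot: [0.001, 0.723, 0.691, 0.002]
contact_force: [-0.0, -0.1, -0.1]
gripper_width: 0.601
grasp_force: 0.0
```

```bash
python3 - <<'E'
from h import *
go([.483,-.030,.235])
f=grab('side');P=pts(f)
circ(P,(.6344,.2115),.055,.08,.1); circ(P,(.6344,.2115),.02,.105,.13)
f=grab('wrist');P=pts(f)
m=(P[...,2]>.083)&(P[...,2]<.1)&(np.hypot(P[...,0]-.6344,P[...,1]-.2115)<.05);q=P[m]
circ(P,(.6344,.2115),.055,.08,.1); A=np.c_[q[:,:2]-q[:,:2].mean(0),np.ones(len(q))];print('plane',np.linalg.lstsq(A,q[:,2],rcond=None)[0].round(4))
E
```

```text
t 12.95 pos [0.6353 0.2107 0.2307] psi 1.5264 toolz [ 0.004  0.001 -1.   ] w 0.601 g 0.0 F [-0.  -0.1 -0.1]
shift/0.12: [-2.06  -1.178 -0.043] norm m 0.285
mid [0.6331 0.21   0.0895] mean [0.6319 0.2009 0.0893] size [0.0799 0.084  0.0188] 398
mid [0.6338 0.2083 0.1116] mean [0.6332 0.2061 0.1128] size [0.0199 0.0258 0.0127] 52
mid [0.6347 0.2118 0.0924] mean [0.6346 0.214  0.0893] size [0.0813 0.0815 0.0152] 9293
plane [ 0.0002 -0.0015  0.0893]
```

The large lid is seated flat: its flange is at z=0.089 and level. Now the small lid.

{"name": "move_arm", "arguments": {
  "plan": [
    [[-0.1,-0.06,0,0,0,0,0.4],[-0.28,-0.16,0,0,0,0,0.4],[-0.35,-0.2,0,0,0,0,0.4],[-0.35,-0.2,0,0,0,0,0.4],[-0.35,-0.2,0,0,0,0,0.4],[-0.35,-0.2,0,0,0,0,0.4],[-0.2,-0.11,0,0,0,0,0.4],[-0.08,-0.048,0,0,0,0,0.4],[0,0,0,0,0,0,0.4],[0,0,0,0,0,0,0.4]]
  ]
}}

```text
time: 14.3
tool_pos: [0.4823, -0.0296, 0.2266]
tool_rot: [-0.0, 0.722, 0.691, -0.0]
contact_force: [0.2, -0.4, -0.2]
gripper_width: 0.602
grasp_force: 0.0
```

```bash
python3 - <<'E'
from h import *
f=grab('wrist');P=pts(f)
e=circ(P,(.483,-.03),.05,.118,.14)
k=circ(P,(.483,-.03),.02,.145,.16)
go([k[0],k[1],.132])
E
```

```text
mid [ 0.4827 -0.0299  0.1306] mean [ 0.483  -0.0271  0.1265] size [0.0593 0.0598 0.0186] 6038
mid [ 0.4828 -0.0296  0.1494] mean [ 0.4829 -0.0287  0.1513] size [0.021  0.0214 0.0088] 1236
t 14.35 pos [ 0.4825 -0.0295  0.2267] psi 1.5274 toolz [-0.  0. -1.] w 0.601 g 0.0 F [ 0.4 -0.6 -0.1]
shift/0.12: [-0.001  0.003  0.789] norm m 0.095
```

{"name": "move_arm", "arguments": {
  "plan": [
    [[0,0.003,0.15,0,0,0,0.4],[0,0,0.2,0,0,0,0.4],[0,0,0.2,0,0,0,0.4],[0,0,0.12,0,0,0,0.4],[0,0,0.08,0,0,0,0.4],[0,0,0.035,0,0,0,0.4],[0,0,0,0,0,0,0.6],[0,0,0,0,0,0,1],[0,0,0,0,0,0,1],[0,0,0,0,0,0,1]]
  ]
}}

```text
time: 15.6
tool_pos: [0.4833, -0.0304, 0.1338]
tool_rot: [0.001, 0.723, 0.691, 0.001]
contact_force: [0.5, 0.1, 3.3]
gripper_width: 0.229
grasp_force: 58.8
```

{"name": "move_arm", "arguments": {
  "plan": [
    [[0,0,-0.05,0,0,0,1],[0,0,-0.15,0,0,0,1],[0,0,-0.25,0,0,0,1],[0,0,-0.3,0,0,0,1],[0.1,0,-0.2,0,0,0,1],[0.25,-0.1,0,0,0,0,1],[0.35,-0.12,0,0,0,0,1],[0.25,-0.12,0,0,0,0,1],[0.1,-0.06,0,0,0,0,1],[0,0,0,0,0,0,1]]
  ]
}}

```text
time: 16.85
tool_pos: [0.4402, 0.098, 0.2475]
tool_rot: [0.001, 0.722, 0.692, 0.0]
contact_force: [0.8, -1.0, 0.1]
gripper_width: 0.229
grasp_force: 58.7
```

```bash
python3 - <<'E'
from h import *
f=grab('wrist');cv2.imwrite('pics/w4.png',f['pixels'])
P=pts(f);t=manip.state()['tool_pos']
m=(P[...,2]>.08)&(P[...,2]<.095)&(np.hypot(P[...,0]-.436,P[...,1]-.21)<.05)
vs,us=np.nonzero(m);print('px',us.min(),us.max(),vs.min(),vs.max())
e=circ(P,(.436,.21),.05,.08,.095)
circ(P,t[:2],.05,t[2]-.0125,t[2]+.002)
go([e[0],e[1],.13])
E
```

```text
px 259 343 0 89
mid [0.435  0.2105 0.0832] mean [0.4349 0.2117 0.0837] size [0.0569 0.0559 0.0065] 1633
mid [0.4402 0.0987 0.2421] mean [0.4405 0.1112 0.24  ] size [0.0595 0.0598 0.0143] 8664
t 16.9 pos [0.4404 0.0974 0.2473] psi 1.5265 toolz [ 0.001 -0.001 -1.   ] w 0.231 g 58.7 F [ 0.2 -0.2 -0.5]
shift/0.12: [ 0.939 -0.088  0.977] norm m 0.163
```

{"name": "move_arm", "arguments": {
  "plan": [
    [[0.1,-0.01,0,0,0,0,1],[0.15,-0.02,0,0,0,0,1],[0.08,-0.02,0,0,0,0,1],[0,0,0,0,0,0,1],[0,0,0,0,0,0,1],[0,0,0,0,0,0,1],[0,0,0,0,0,0,1],[0,0,0,0,0,0,1],[0,0,0,0,0,0,1],[0,0,0,0,0,0,1]]
  ]
}}

```text
time: 18.15
tool_pos: [0.436, 0.1376, 0.2468]
tool_rot: [-0.0, 0.723, 0.691, -0.0]
contact_force: [0.1, -0.1, -0.8]
gripper_width: 0.234
grasp_force: 58.7
```

```bash
python3 - <<'E'
from h import *
f=grab('wrist')
P=pts(f);t=manip.state()['tool_pos']
m=(P[...,2]>.08)&(P[...,2]<.095)&(np.hypot(P[...,0]-.436,P[...,1]-.21)<.05)
vs,us=np.nonzero(m);print('px',us.min(),us.max(),vs.min(),vs.max())
e=circ(P,(.436,.21),.05,.08,.095)
l=circ(P,t[:2],.05,t[2]-.0125,t[2]+.002)
go([e[0],e[1],.127]); go([*(t[:2]+(e-l)[:2]),.127])
E
```

```text
px 270 351 61 147
mid [0.4353 0.2112 0.0833] mean [0.4351 0.2119 0.0838] size [0.0567 0.0578 0.0066] 1500
mid [0.436  0.1383 0.2417] mean [0.4363 0.1508 0.2393] size [0.0596 0.0599 0.0142] 8671
t 18.2 pos [0.436  0.1376 0.2468] psi 1.5263 toolz [ 0.  0. -1.] w 0.232 g 58.7 F [ 0.2 -0.1  0.2]
shift/0.12: [ 0.612 -0.034  0.998] norm m 0.141
t 18.2 pos [0.436  0.1376 0.2468] psi 1.5263 toolz [ 0.  0. -1.] w 0.232 g 58.7 F [ 0.2 -0.1  0.2]
shift/0.12: [ 0.606 -0.033  0.998] norm m 0.14
```

{"name": "move_arm", "arguments": {
  "plan": [
    [[0.1,-0.006,0,0,0,0,1],[0.2,-0.01,0,0,0,0,1],[0.2,-0.01,0,0,0,0,1],[0.076,-0.005,0.1,0,0,0,1],[0.03,-0.002,0.2,0,0,0,1],[0,0,0.25,0,0,0,1],[0,0,0.25,0,0,0,1],[0,0,0.18,0,0,0,1],[0,0,0,0,0,0,1],[0,0,0,0,0,0,1]]
  ]
}}

```text
time: 19.45
tool_pos: [0.4356, 0.2105, 0.1298]
tool_rot: [0.0, 0.723, 0.691, 0.0]
contact_force: [0.1, 0.4, -0.5]
gripper_width: 0.229
grasp_force: 58.7
```

{"name": "move_arm", "arguments": {
  "plan": [
    [[0,0,0.06,0,0,0,1],[0,0,0.06,0,0,0,1],[0,0,0.04,0,0,0,1],[0,0,0.03,0,0,0,1],[0,0,0.02,0,0,0,1],[0,0,0.02,0,0,0,1],[0,0,0.01,0,0,0,1],[0,0,0.01,0,0,0,1],[0,0,0,0,0,0,1],[0,0,0,0,0,0,1]]
  ]
}}

```text
time: 20.7
tool_pos: [0.4353, 0.2105, 0.0993]
tool_rot: [0.0, 0.723, 0.691, 0.0]
contact_force: [-0.2, 0.9, -0.0]
gripper_width: 0.233
grasp_force: 58.7
```

{"name": "move_arm", "arguments": {
  "plan": [
    [[0,0,0.012,0,0,0,1],[0,0,0.01,0,0,0,1],[0,0,0.008,0,0,0,1],[0,0,0,0,0,0,1],[0,0,0,0,0,0,1],[0,0,0,0,0,0,1],[0,0,0,0,0,0,1],[0,0,0,0,0,0,1],[0,0,0,0,0,0,1],[0,0,0,0,0,0,1]]
  ]
}}

```text
time: 21.95
tool_pos: [0.4355, 0.2106, 0.0969]
tool_rot: [-0.0, 0.723, 0.691, 0.0]
contact_force: [-3.5, -1.3, 6.7]
gripper_width: 0.232
grasp_force: 59.4
```

{"name": "move_arm", "arguments": {
  "plan": [
    [[0,0,-0.006,0,0,0,1],[0,0,0,0,0,0,0.7],[0,0,0,0,0,0,0.4],[0,0,0,0,0,0,0.4],[0,0,0,0,0,0,0.4],[0,0,-0.1,0,0,0,0.4],[0,0,-0.2,0,0,0,0.4],[0,0,-0.3,0,0,0,0.4],[0,0,-0.3,0,0,0,0.4],[0,0,-0.2,0,0,0,0.4]]
  ]
}}

```text
time: 23.2
tool_pos: [0.436, 0.2106, 0.2316]
tool_rot: [0.001, 0.723, 0.691, 0.002]
contact_force: [0.6, 0.1, -0.2]
gripper_width: 0.603
grasp_force: 0.0
```

```bash
python3 - <<'E'
from h import *
go([.5618,-.081,.23])
f=grab('wrist');P=pts(f)
m=(P[...,2]>.083)&(P[...,2]<.1)&(np.hypot(P[...,0]-.4353,P[...,1]-.2112)<.04);q=P[m]
circ(P,(.4353,.2112),.045,.08,.1); A=np.c_[q[:,:2]-q[:,:2].mean(0),np.ones(len(q))];print('plane',np.linalg.lstsq(A,q[:,2],rcond=None)[0].round(4))
# pointer from side & top
f=grab('side');cv2.imwrite('pics/s3.png',cv2.resize(f['pixels'][200:360,230:400],None,fx=3.5,fy=3.5,interpolation=cv2.INTER_CUBIC))
E
```

```text
t 23.2 pos [0.436  0.2106 0.2316] psi 1.5263 toolz [ 0.004  0.001 -1.   ] w 0.603 g 0.0 F [ 0.6  0.1 -0.2]
shift/0.12: [-2.381  1.155  0.014] norm m 0.318
mid [0.435  0.211  0.0903] mean [0.4353 0.2131 0.0894] size [0.0589 0.0595 0.0194] 4600
plane [ 0.0013 -0.0005  0.0894]
```

View pics/s3.png

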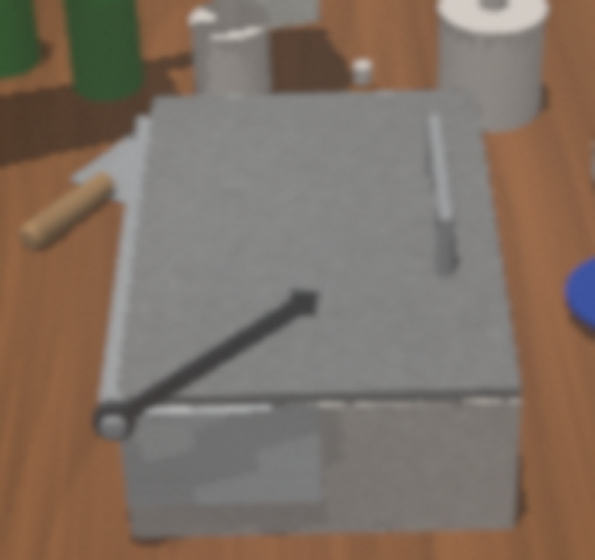

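Both lids are seated flat. In the side crop the pointer's pivot is at about (115,418) and its tip at about (305,300). Next I'll measure the pointer angle and go over the handle.

{"name": "move_arm", "arguments": {
  "plan": [
    [[-0.1,0.05,0,0,0,0,0.4],[-0.25,0.12,0,0,0,0,0.4],[-0.35,0.17,0,0,0,0,0.4],[-0.35,0.17,0,0,0,0,0.4],[-0.35,0.17,0,0,0,0,0.4],[-0.35,0.17,0,0,0,0,0.4],[-0.35,0.17,0,0,0,0,0.4],[-0.2,0.095,0,0,0,0,0.4],[-0.081,0.04,0,0,0,0,0.4],[0,0,0,0,0,0,0.4]]
  ]
}}

```text
time: 24.55
tool_pos: [0.5604, -0.0815, 0.227]
tool_rot: [-0.001, 0.723, 0.691, -0.001]
contact_force: [0.1, -0.4, 0.1]
gripper_width: 0.6
grasp_force: 0.0
```

```bash
cat >> h.py <<'E'
ex=np.array([.999,-.0435,0]);ey=np.array([.0435,.999,0])
def onplane(f,u,v,p0,n):
    o,d=ray(f,u,v); return o+d*((p0-o)@n)/(d@n)
def hz(q,h): return ((q-h)@ex, q[2]-.105)
E
python3 - <<'E'
from h import *
f=grab('wrist');P=pts(f)
m=(P[...,2]>.147)&(P[...,2]<.165)&(np.hypot(P[...,0]-.5618,P[...,1]+.081)<.07)
q=P[m];c=(q[:,:2].mean(0));_,_,vt=np.linalg.svd(q[:,:2]-c,full_matrices=False);pr=(q[:,:2]-c)@vt[0]
c=c+vt[0]*(pr.max()+pr.min())/2
print('handle',c.round(4),vt[0].round(4),'len',np.ptp(pr).round(3),'topz',np.percentile(q[:,2],90).round(4))
go([c[0],c[1],.131])
hp=np.r_[c,.15]; H=hp-.185*ex; H[2]=.105; print('hinge',H.round(4))
f=dict(np.load('pics/side.npz'));im=f['pixels']
g=im.max(2);m=np.zeros_like(g);m[275:330,255:330]=(g[275:330,255:330]<105)
n_,lab,st,ce=cv2.connectedComponentsWithStats(m);i=1+st[1:,4].argmax();print(st[i],ce[i])
vs,us=np.nonzero(lab==i);
k=(us>272)&(us<308);vx,vy,x0,y0=cv2.fitLine(np.c_[us[k],vs[k]].astype(np.float32),cv2.DIST_HUBER,0,.01,.01).ravel()
p0=H-.164*ey
for u in (262.9,275,305,318):
    print(u,[round(float(t),4) for t in hz(onplane(f,u,y0+vy/vx*(u-x0),p0,ey),H)])
A=hz(onplane(f,275,y0+vy/vx*(275-x0),p0,ey),H);B=hz(onplane(f,305,y0+vy/vx*(305-x0),p0,ey),H)
print('pointer angle',np.arctan2(B[1]-A[1],B[0]-A[0]))
E
```

```text
handle [ 0.56   -0.0808] [-0.0476 -0.9989] len 0.109 topz 0.1546
t 24.6 pos [ 0.5604 -0.0808  0.2273] psi 1.5263 toolz [-0.002  0.001 -1.   ] w 0.602 g 0.0 F [-0.   0.3  0.2]
shift/0.12: [-0.    -0.002  0.803] norm m 0.096
hinge [ 0.3752 -0.0728  0.105 ]
[256 283  74  43 549] [290.77595628 305.19672131]
262.9 [0.0004, -0.0043]
275 [0.0246, 0.0153]
305 [0.0823, 0.062]
318 [0.1063, 0.0815]
pointer angle 0.6810735802765727
```

{"name": "move_arm", "arguments": {
  "plan": [
    [[0,-0.002,0.15,0,0,0,0.4],[0,0,0.2,0,0,0,0.4],[0,0,0.2,0,0,0,0.4],[0,0,0.15,0,0,0,0.4],[0,0,0.08,0,0,0,0.4],[0,0,0.02,0,0,0,0.4],[0,0,0,0,0,0,0.7],[0,0,0,0,0,0,1],[0,0,0,0,0,0,1],[0,0,0,0,0,0,1]]
  ]
}}

```text
time: 25.85
tool_pos: [0.5604, -0.0813, 0.1334]
tool_rot: [-0.0, 0.723, 0.691, -0.0]
contact_force: [-5.2, 0.3, 5.8]
gripper_width: 0.092
grasp_force: 58.7
```

```bash
python3 - <<'E'
from h import *
go([.56,-.0808,.131]);f=grab('wrist')
E
```

```text
t 25.85 pos [ 0.5604 -0.0813  0.1334] psi 1.5263 toolz [-0.001 -0.    -1.   ] w 0.092 g 58.7 F [-5.2  0.3  5.8]
shift/0.12: [ 0.004 -0.004  0.02 ] norm m 0.003
```

{"name": "move_arm", "arguments": {
  "plan": [
    [[0,-0.0047,-0.0308,-0.1333,0,0,1],[0,-0.0128,-0.0768,-0.3333,0,0,1],[0,-0.0128,-0.0768,-0.3333,0,0,1],[0,-0.0128,-0.0768,-0.3333,0,0,1],[0,-0.0128,-0.0768,-0.3333,0,0,1],[0,-0.0128,-0.0768,-0.3333,0,0,1],[0,-0.0128,-0.0768,-0.3333,0,0,1],[0,-0.0047,-0.0308,-0.1333,0,0,1],[0,0,0,0,0,0,1],[0,0,0,0,0,0,1]]
  ]
}}

```text
time: 27.15
tool_pos: [0.5413, -0.0804, 0.192]
tool_rot: [0.122, 0.712, 0.681, 0.116]
contact_force: [-0.2, -2.1, -3.1]
gripper_width: 0.093
grasp_force: 59.0
```

```bash
cat >> h.py <<'E'
H=np.array([.3752,-.0728,.105])
def flap(save=None):
    s=manip.state();q=s['tool_rot'];m=Ro.from_quat([q[1],q[2],q[3],q[0]]).as_matrix()
    a=np.arctan2(m[:,2]@ex,-m[2,2]);r=s['tool_pos']-H
    print('t',round(s['time'],2),'tool angle',a.round(4),'pos',s['tool_pos'].round(4),'flap frame TCP: x',((r@ex)*np.cos(a)+r[2]*np.sin(a)).round(4),'z',(-(r@ex)*np.sin(a)+r[2]*np.cos(a)).round(4),'w',s['gripper_width'].round(3),'g',s['grasp_force'].round(1),'F',s['contact_force'].round(1))
    # true bar grasp point -> flap angle
    b=s['tool_pos']-.019*m[:,2]-H
    print('bar angle',(np.arctan2(b[2],b@ex)-np.arctan2(.045,.185)).round(4),'radius',np.hypot(b@ex,b[2]).round(4))
    for n in('top','side'):
        f=grab(n);P=pts(f);d=P-H;x=d@ex;y=d@ey
        g=f['pixels'].astype(int);grey=(np.ptp(g,axis=2)<25)&(g.max(2)>60)
        for lo,hi in ((-.145,-.085),(.085,.145)):
            k=grey&(y>lo)&(y<hi)&(x>.02)&(x<.21)&(d[...,2]>.01)&(d[...,2]<.16)&(f['depth']>0)
            if k.sum()<40: print(n,lo,'few',k.sum());continue
            z=d[...,2][k];xx=x[k]
            L=cv2.fitLine(np.c_[xx,z].astype(np.float32),cv2.DIST_HUBER,0,.01,.01).ravel()
            print(n,lo,k.sum(),'depth angle',np.arctan2(L[1],L[0]).round(4),'z at 0',(L[3]-L[1]/L[0]*L[2]).round(4))
    return f
E
python3 - <<'E'
from h import *
f=flap()
E
```

```text
Traceback (most recent call last):
  File "h.py", line 43, in flap
    print('t',round(s['time'],2),'tool angle',a.round(4),'pos',s['tool_pos'].round(4),'flap frame TCP: x',((r@ex)*np.cos(a)+r[2]*np.sin(a)).round(4),'z',(-(r@ex)*np.sin(a)+r[2]*np.cos(a)).round(4),'w',s['gripper_width'].round(3),'g',s['grasp_force'].round(1),'F',s['contact_force'].round(1))
                                                                                                                                                                                                         ^^^^^^^^^^^^^^^^^^^^^^^^
AttributeError: 'float' object has no attribute 'round'
```

```bash
sed -i "s/s\['gripper_width'\].round(3)/s['gripper_width']/;s/s\['grasp_force'\].round(1)/s['grasp_force']/" h.py
python3 - <<'E'
from h import *
f=flap()
E
```

```text
t 27.15 tool angle 0.3387 pos [ 0.5413 -0.0804  0.192 ] flap frame TCP: x 0.1858 z 0.0268 w 0.09329809122183538 g 59.041478633880615 F [-0.2 -2.1 -3.1]
bar angle 0.3418 radius 0.1913
top -0.145 1690 depth angle 0.3273 z at 0 0.0055
top 0.085 1959 depth angle 0.3289 z at 0 0.0049
side -0.145 1720 depth angle 0.3295 z at 0 0.0054
side 0.085 707 depth angle 0.3265 z at 0 0.0055
```

{"name": "move_arm", "arguments": {
  "plan": [
    [[0,-0.0047,-0.0308,-0.1333,0,0,1],[0,-0.0128,-0.0768,-0.3333,0,0,1],[0,-0.0128,-0.0768,-0.3333,0,0,1],[0,-0.0128,-0.0768,-0.3333,0,0,1],[0,-0.0128,-0.0768,-0.3333,0,0,1],[0,-0.0128,-0.0768,-0.3333,0,0,1],[0,-0.0072,-0.0461,-0.2,0,0,1],[0,-0.0047,-0.0308,-0.1333,0,0,1],[0,0,0,0,0,0,1],[0,0,0,0,0,0,1]]
  ]
}}

```text
time: 28.5
tool_pos: [0.5058, -0.0787, 0.2397]
tool_rot: [0.234, 0.684, 0.654, 0.224]
contact_force: [-1.7, -2.2, -5.1]
gripper_width: 0.089
grasp_force: 59.2
```

```bash
python3 - <<'E'
from h import *
f=flap()
cv2.imwrite('pics/s4.png',cv2.resize(f['pixels'][190:350,230:430],None,fx=3.5,fy=3.5,interpolation=cv2.INTER_CUBIC))
# pointer by depth in both views (same fit as flap): dark points near y=-0.164
for n in('top','side'):
    f=dict(np.load(f'pics/{n}.npz'));P=pts(f);d=P-H;x=d@ex;y=d@ey;g=f['pixels']
    k=(g.max(2)<110)&(y>-.18)&(y<-.153)&(x>.015)&(x<.1)&(d[...,2]>.005)&(d[...,2]<.13)
    L=cv2.fitLine(np.c_[x[k],d[...,2][k]].astype(np.float32),cv2.DIST_HUBER,0,.01,.01).ravel()
    print(n,k.sum(),'pointer depth angle',np.arctan2(L[1],L[0]).round(4),'z0',(L[3]-L[1]/L[0]*L[2]).round(4),'y',np.median(y[k]).round(4))
E
```

```text
t 28.5 tool angle 0.6584 pos [ 0.5058 -0.0787  0.2397] flap frame TCP: x 0.1858 z 0.0266 w 0.08877436620024078 g 59.15856599807739 F [-1.7 -2.2 -5.1]
bar angle 0.6603 radius 0.1913
top -0.145 1769 depth angle 0.6467 z at 0 0.0054
top 0.085 1808 depth angle 0.6471 z at 0 0.0047
side -0.145 1579 depth angle 0.6481 z at 0 0.0068
side 0.085 675 depth angle 0.6478 z at 0 0.0066
top 68 pointer depth angle 0.6636 z0 0.0025 y -0.164
side 307 pointer depth angle 0.6582 z0 0.0011 y -0.1659
```

View pics/s4.png

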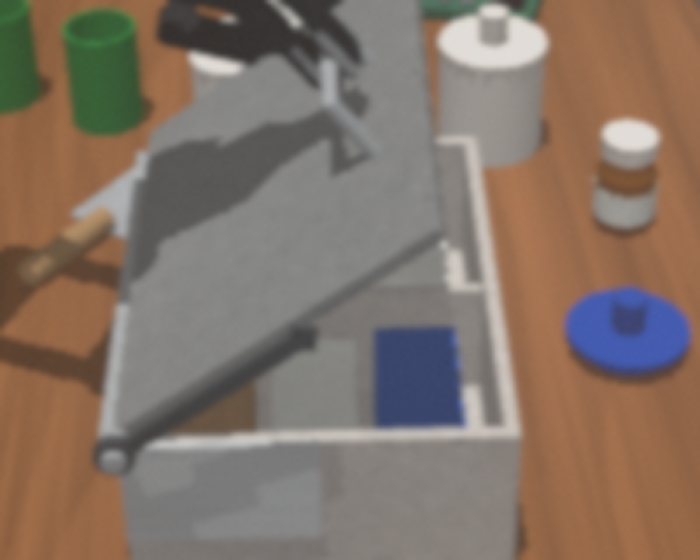

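The side crop shows the flap raised, with its right edge from about (125,430) to (440,235). The pointer runs nearly parallel just below it, from (115,455) to (305,335). I'll refine the pointer angle against the flap's in the same way.

```bash
python3 - <<'E'
from h import *
for n in('top','side'):
    fs=[manip.grab_frame(n) for _ in range(8)]
    f=fs[0];f['depth']=np.median([a['depth'] for a in fs],0);g=np.mean([a['pixels'] for a in fs],0)
    f['avg']=g;np.savez(f'pics/avg_{n}.npz',**f)
    P=pts(f);d=P-H;x=d@ex;y=d@ey;z=d[...,2]
    for ylo,yhi in((-.174,-.158),(-.171,-.161)):
      for xlo,xhi in((.02,.1),(.03,.09)):
        k=(g.max(2)<95)&(y>ylo)&(y<yhi)&(x>xlo)&(x<xhi)&(z>.005)&(z<.13)
        L=cv2.fitLine(np.c_[x[k],z[k]].astype(np.float32),cv2.DIST_HUBER,0,.01,.01).ravel()
        res=np.std((z[k]-L[3])*L[0]-(x[k]-L[2])*L[1])
        print(n,k.sum(),'ptr',np.arctan2(L[1],L[0]).round(4),'z0',(L[3]-L[1]/L[0]*L[2]).round(4),'res',res.round(4))
    vs,us=np.nonzero(k);M=cv2.fitLine(np.c_[us,vs].astype(np.float32),cv2.DIST_HUBER,0,.01,.01).ravel()
    if n=='side':
        q=[hz(onplane(f,u,M[3]+M[1]/M[0]*(u-M[2]),H-.164*ey,ey),H) for u in(275,305)]
        print('plane angle',np.arctan2(q[1][1]-q[0][1],q[1][0]-q[0][0]))
        gg=g.max(2)
        for u in (276,284,292,300,308,330,345): print(u,[int(a) for a in gg[250:325,u]][::1] if u in(284,308) else '', )
    else:
        # tip in top view: farthest dark pixel along arm
        print('tip top px',us[vs.argmin()],vs.min())
E
```

```text
top 47 ptr 0.6395 z0 0.0054 res 0.0032
top 34 ptr 0.6388 z0 0.0042 res 0.0031
top 47 ptr 0.6395 z0 0.0054 res 0.0032
top 34 ptr 0.6388 z0 0.0042 res 0.0031
tip top px 420 253
side 284 ptr 0.6635 z0 0.0007 res 0.0033
side 216 ptr 0.6791 z0 -0.0009 res 0.0033
side 284 ptr 0.6635 z0 0.0007 res 0.0033
side 216 ptr 0.6791 z0 -0.0009 res 0.0033
plane angle 0.6678313971172253
276 
284 [89, 90, 90, 92, 100, 117, 131, 135, 137, 137, 137, 137, 137, 137, 137, 135, 134, 134, 134, 135, 135, 135, 134, 134, 134, 133, 133, 133, 134, 134, 133, 133, 134, 134, 134, 134, 134, 134, 133, 133, 133, 133, 133, 132, 132, 132, 131, 132, 129, 120, 109, 100, 94, 86, 77, 71, 68, 68, 72, 82, 92, 100, 103, 113, 146, 184, 197, 184, 156, 136, 132, 132, 132, 130, 130]
292 
300 
308 [132, 133, 133, 134, 134, 134, 134, 134, 134, 135, 134, 134, 133, 134, 134, 134, 133, 133, 132, 132, 132, 133, 134, 135, 135, 135, 135, 134, 134, 134, 134, 133, 131, 127, 117, 107, 100, 94, 86, 78, 72, 68, 68, 74, 90, 110, 122, 126, 127, 127, 128, 128, 128, 128, 127, 127, 127, 127, 126, 126, 127, 129, 140, 165, 186, 182, 154, 129, 122, 121, 121, 122, 122, 122, 122]
330 
345
```

```bash
cat > edge.py <<'E'
from h import *
def edges(f,g,flapcols=range(275,345),ptrcols=range(277,310)):
    G=cv2.GaussianBlur(g.max(2).astype(np.float32),(0,0),.7)
    A=[];B=[]
    for u in ptrcols:
        c=G[:,u];r0=int(306.5-.63*(u-284));r=r0-6+c[r0-6:r0+7].argmin();p=c[r-1:r+2];A.append((u,r+.5*(p[0]-p[2])/(p[0]-2*p[1]+p[2]+1e-9)))
    for u in flapcols:
        c=G[:,u];r0=int(299.3-.635*(u-284))
        for r in range(r0-14,r0+14):
            if c[r]>=117>c[r+1]: B.append((u,r+(c[r]-117)/(c[r]-c[r+1])));break
    out=[]
    for nm,S,yy in(('ptr',A,-.164),('flap',B,-.150)):
        vx,vy,x0,y0=cv2.fitLine(np.array(S,np.float32),cv2.DIST_HUBER,0,.01,.01).ravel()
        us=(S[0][0],S[-1][0]);q=[hz(onplane(f,u,y0+vy/vx*(u-x0),H+yy*ey,ey),H) for u in us]
        res=np.median(np.abs([v-(y0+vy/vx*(u-x0)) for u,v in S]))
        print(nm,len(S),'slope',(vy/vx).round(4),'angle',np.arctan2(q[1][1]-q[0][1],q[1][0]-q[0][0]).round(4),'pts',np.round(q,4).tolist(),'res',res.round(3))
if __name__=='__main__':
    f=dict(np.load('pics/avg_side.npz'));edges(f,f['avg']);edges(f,f['avg'],range(275,310))
E
python3 edge.py
```

```text
ptr 33 slope -0.6294 angle 0.6512 pts [[0.0288, 0.0209], [0.0897, 0.0673]] res 0.034
flap 70 slope -0.6292 angle 0.6465 pts [[0.0243, 0.0231], [0.1534, 0.1205]] res 0.085
ptr 33 slope -0.6294 angle 0.6512 pts [[0.0288, 0.0209], [0.0897, 0.0673]] res 0.034
flap 35 slope -0.6305 angle 0.6474 pts [[0.0243, 0.023], [0.0898, 0.0725]] res 0.049
```

The flap's edge measures 0.647 and the pointer 0.651–0.656, so a small lift will line them up.

{"name": "move_arm", "arguments": {
  "plan": [
    [[0,-0.0013,-0.0093,-0.04,0,0,1],[0,0,0,0,0,0,1],[0,0,0,0,0,0,1],[0,0,0,0,0,0,1],[0,0,0,0,0,0,1],[0,0,0,0,0,0,1],[0,0,0,0,0,0,1],[0,0,0,0,0,0,1],[0,0,0,0,0,0,1],[0,0,0,0,0,0,1]]
  ]
}}

```text
time: 30.65
tool_pos: [0.5049, -0.0787, 0.2405]
tool_rot: [0.236, 0.683, 0.653, 0.226]
contact_force: [-3.6, -3.2, -8.3]
gripper_width: 0.092
grasp_force: 59.1
```

```bash
python3 - <<'E'
from edge import *
f=flap();fs=[manip.grab_frame('side') for _ in range(6)]
edges(fs[0],np.mean([a['pixels'] for a in fs],0))
f=grab('top');P=pts(f)
for c in((.6344,.2118),(.4353,.2112)): circ(P,c,.05,.08,.1)
cv2.imwrite('pics/t5.png',f['pixels'])
E
```

```text
t 30.65 tool angle 0.6648 pos [ 0.5049 -0.0787  0.2405] flap frame TCP: x 0.1858 z 0.0266 w 0.09167830958919518 g 59.09314155578613 F [-3.6 -3.2 -8.3]
bar angle 0.6668 radius 0.1913
top -0.145 1769 depth angle 0.6531 z at 0 0.0055
top 0.085 1802 depth angle 0.653 z at 0 0.0049
side -0.145 1570 depth angle 0.655 z at 0 0.0069
side 0.085 671 depth angle 0.6539 z at 0 0.0069
ptr 33 slope -0.6306 angle 0.6521 pts [[0.0288, 0.0208], [0.0898, 0.0674]] res 0.029
flap 70 slope -0.6375 angle 0.6526 pts [[0.0244, 0.0234], [0.1534, 0.122]] res 0.087
mid [0.6367 0.2094 0.0899] mean [0.6357 0.2096 0.09  ] size [0.0775 0.0809 0.0188] 695
mid [0.4379 0.2086 0.0901] mean [0.4371 0.2086 0.0902] size [0.0561 0.0576 0.0194] 365
```

View pics/t5.png

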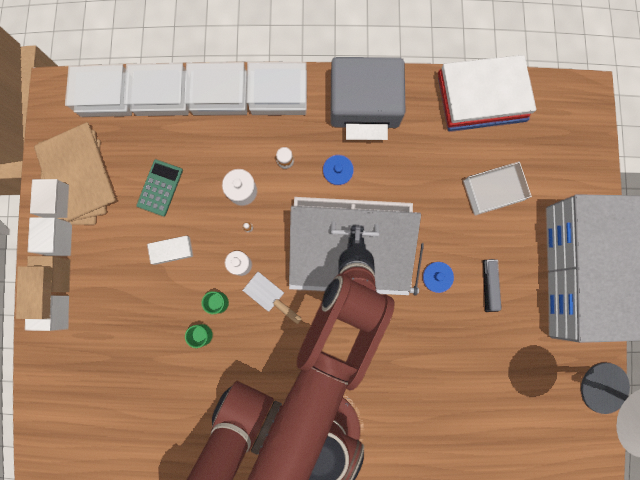

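The top view shows both lids on their jars at (239,187) and (237,263), the other things where they were, and the flap held open by its handle at (356,232). Flap and pointer agree at about 0.653 rad, so I'm handing in.

```bash
python3 -c "
from plant import manip
print(manip.job_done())"
```

```text
the job is handed in; nothing more can be done
None
```

I put both lids on their own jars, seated flat, then raised the flap level with the pointer (both measure about 0.653 rad). The gripper was still holding it at hand-in, about 31 s in; no verdict was returned.

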